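# Present the knob-lidded canister on a parts carousel and hold it there

### The job

On the parts carousel, the one canister with a knob on its lid has ridden up out of its socket. First press it down until you feel it seat fully home, then turn the carousel until that canister stands squarely over the pointer on the foot, and finish while still holding the carousel firmly and motionless in that position: do not let go at the end. Leave the reel, the carton and the bin on the bench where they are.

Things in the scene. Friction and masses are not known exactly. Their poses are not given: they have to be found in the camera images.
- foot: Fixed dark steel foot of the carousel, a disc 230 mm across on the bench, its place and yaw differ each time. Origin: on the carousel's vertical axis at bench height; z up. Its -x axis points along the pointer, a 36 mm wide pointed tongue with a thin upright ridge, sticking out from under the turntable (tip 225 mm from the axis, ridge top 33 mm above the bench).
- turntable: Black turntable disc, 270 mm across, 12 mm thick; origin on the axis at its underside, 30 mm above the bench. Turns about the vertical axis either way, any amount, with light friction (about 0.08 N m), and stays where it is left. At turntable yaw equal to foot yaw the knobbed canister is at the pointer.
- knob (a point): Middle of the knob on the lid of the one knobbed canister, on the canister's axis, 95 mm from the carousel's axis. The knob is a plain upright cylinder 24 mm across and 36 mm tall standing on the flat lid (51 mm across); this point is 18 mm above the lid and 18 mm below the knob's flat top. With the canister fully seated it is 153 mm above the bench.
- knob_jar (a joint): How far the knobbed canister stands up out of its socket, m: 0 fully home (its flange on the socket rim, a hard stop), up to 0.020. It slides only straight up and down, stiffly: about 7 N of friction, and stays where it is left.
- front_mark (a point): Point fixed to the foot, over the pointer's line, 95 mm from the carousel's axis and 64 mm above the bench. The canister is at the front when its axis (knob) passes through this point seen from above.
- reel: Bystander: blue component reel, 140 mm across, 16 mm high, lying flat; origin under its centre.
- carton: Bystander: small cardboard carton 120 x 90 x 60 mm; origin under its centre.
- bin: Bystander: blue open bin 140 x 100 x 50 mm; origin under its centre.
- hub (a point): Top centre of the black hub, 44 mm across, on the axis, 117 mm above the bench. Round it on the turntable: six sockets 60 degrees apart, 95 mm from the axis (54 mm across, rims 64 mm above the bench), each with a grey and white canister. Five are fixed fast: lids 51 mm across, flat tops 135 mm above the bench.

How it is judged (in metres and radians):
On the way, in this order (a step that is already met when the one before it is completed fails the run):
1. the knobbed canister is pressed fully home in its socket (value of joint knob_jar below 0.002 m), for 0.2 s.
2. the knobbed canister is turned to the pointer (horizontal distance between knob and front_mark below 0.01 m), for 0.2 s.
At the end, for the whole second after the job is handed in: The knobbed canister's axis is within 10 mm of the front mark seen from above, the canister is within 2 mm of fully home, the turntable is still (under 0.05 rad/s) and the fingers are still holding the turntable or something on it, with more than 1 N of contact force (horizontal distance between knob and front_mark below 0.01 m and value of joint knob_jar below 0.002 m and angular speed of turntable below 0.05 rad/s and contact force between the fingers and turntable above 1 N); the arm keeps its last pose, push and grip.
It fails at once if the reel, carton or bin is shifted by more than 15 mm (distance of any of reel, carton, bin from where it was at the start of the episode above 0.015 m).
It also fails if it takes over 51 s, if anything falls off the work surface, if the arm or the gripper's body presses on something with over 40 N, if the wrist force passes 120 N, or if a joint passes its speed limit or range.

### The arm

A 7-joint arm with a two-finger parallel gripper is mounted at the origin on the work surface. World frame = base frame: x ahead of the robot, y to its left, z up, the work surface at z = 0. Lengths are in mm, angles in rad, forces in N, time in s.
With the tool pointing down it reaches from about 400 to 900 mm from the base axis. Payload 5.6 kg.
Tool frame: the origin (TCP) lies midway between the tips of the shut fingers; the grasp point (between the pads) lies r.pinch_z behind it (r.pinch_z is the distance from the TCP to the grasp point, in mm); z points along the fingers, y is the direction in which the jaws open and shut (so a half turn about z gives the same grasp; the last joint's range is limited). The gripper opens to 92 mm and grips with 3 to 60 N. Pads are 20 mm wide; open, the fingers measure 128 mm over their backs; the gripper's body (75 mm by 189 mm) begins 69 mm behind the grasp point.
Start: joints at [1.18, 0.468, -0.012, 1.603, 0.006, 1.071, -0.056], TCP at [221.499, -611.103, 214.592] pointing down, gripper open.
Joint ranges: [-2.53, 2.53], [-0.31, 2.02], [-1.57, 1.55], [0.28, 2.44], [-1.29, 4.43], [0.15, 1.84], [-2.92, 2.92]. Speed limits (rad/s): [2.57, 2.57, 3.14, 3.14, 3.14, 3.14, 3.14].

### API

Orientations are given as a unit quaternion [x, y, z, w].
In Python, from workcell import r gives the robot as it stands.
- The arm moves only by the tool servo_tool, never from a script. Its argument "moves" is one flat list of numbers, 7 for each row, row after row: the shift along the world's x, y, z in cm, then the turn, a rotation vector about the world's x, y, z in rad, then the opening, from -1 (shut) to 1 (fully open). A call has 1 to 8 rows; each row shifts and turns the commanded pose from where the row before left it; what a row does not reach is not made up. A row lasts 1/10 s, in which the tool goes at most 50 mm and 8.59 degrees, less where a joint would pass 70% of its speed; a pose out of reach is approached as far as the arm can. A call with a gripper value outside its range is refused whole. The fingers move at their own pace and stop on an object; "grip_force" is the grip in N (left out, the last holds). Time passes only in rows, so rows that do not move let the fingers close. It gives the time, the measured TCP pose, the force and the opening at its end, in the units of the state.
- r.state(): the state, without advancing time (a new reading comes with each control period).
- r.read_camera(name): name is "scene" or "top" or "wrist"; returns a dict with "frame" (400x640x3 uint8, blue, green, red), "intrinsics" (3x3 intrinsics, pixels), "cam_to_world" (4x4, takes a point from camera to world coordinates). Camera axes: x right, y down, z forward; pixel columns grow to the right and rows downward; lengths in mm; the calibration is good to about 2 mm. A picture is of the moment at which its call begins. There is no depth.
- r.finish_job(): hands the job in, once; it reports no verdict.
The state is a dict: "t": time; "joints": joint angles; "joint_velocities": joint speeds; "effort": joint torques, N m; "position": TCP position; "tool_rot": TCP orientation; "contact_force": force on the tool from outside, world axes, zero at the start; "ft_torque": the same for the moment, N m; "finger_gap": opening from 0.0 (shut) to 1.0 (fully open).
Only numpy, scipy, OpenCV 4.12 (cv2) and the standard library are available. Lean on these libraries where they do the work, as an engineer would, in place of code of your own. Each camera call takes 0.05 s, during which the arm holds its last target. There are 200 camera calls.

## Working session

There is one attempt and no reset: what is moved stays moved. The work goes in short steps, Python scripts to look and compute and a tool call to move; the robot and the scene stay as the last step left them, time stands still between calls to the robot, and variables do not carry over. Pictures are saved under pics/ and viewed, about 8 in all and at most 12, crops included, and the job is handed in when it is done.

Besides the shell and the picture viewer there is one more tool, called in YAML: its name, and indented under it one key for each argument. servo_tool: Moves the arm, as the interface text tells. Its arguments: {"type":"object","properties":{"moves":{"type":"array","items":{"type":"number"}},"grip_force":{"type":"number"}},"required":["moves"]}

```bash
mkdir -p pics; ls; python3 - <<'E'
from workcell import r
import cv2
for n in ("scene","top"):
    c=r.read_camera(n); cv2.imwrite(f"pics/{n}0.png",c["frame"]); print(n,c["intrinsics"].tolist(),c["cam_to_world"].round(3).tolist())
s=r.state(); print(s,r.pinch_z)
E
```

```text
pics
scene [[394.4534119213153, 0.0, 315.25859567431615], [0.0, 394.4534119213153, 195.41852559226504], [0.0, 0.0, 1.0]] [[-0.402, 0.637, -0.658, 1395.67], [0.915, 0.263, -0.304, 417.164], [-0.021, -0.724, -0.689, 1074.43], [0.0, 0.0, 0.0, 1.0]]
top [[489.7988357707596, 0.0, 323.8664548785381], [0.0, 489.7988357707596, 199.13772654186994], [0.0, 0.0, 1.0]] [[0.009, -0.986, 0.164, 218.355], [-1.0, -0.01, -0.002, -5.697], [0.003, -0.164, -0.986, 1704.531], [0.0, 0.0, 0.0, 1.0]]
{'t': 0.1, 'joints': array([ 1.17999774,  0.46829009, -0.01159758,  1.60348985,  0.00601541,
        1.07138276, -0.05629774]), 'joint_velocities': array([ 1.32414571e-05,  4.64757347e-04, -1.31201495e-03, -3.46025363e-03,
       -1.01971266e-03, -9.19220584e-04, -1.77330754e-03]), 'effort': array([ 6.71281250e-04, -5.21653891e+01, -1.27991574e-02, -2.44367713e+01,
       -5.68394910e-02,  1.41343832e-02,  7.84555482e-05]), 'position': array([ 221.29937359, -610.63796289,  213.75221337]), 'tool_rot': array([ 9.84922458e-01,  1.72994686e-01, -1.95436225e-04, -7.42731001e-04]), 'contact_force': array([0.02201248, 0.43119617, 0.05833249]), 'ft_torque': array([-0.02473282, -0.02429655, -0.00670176]), 'finger_gap': 0.9963149917030042} 18.700000000000003
```

View pics/top0.png

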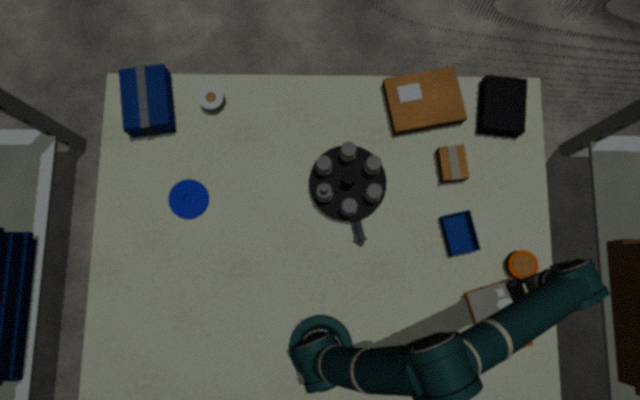

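View pics/scene0.png

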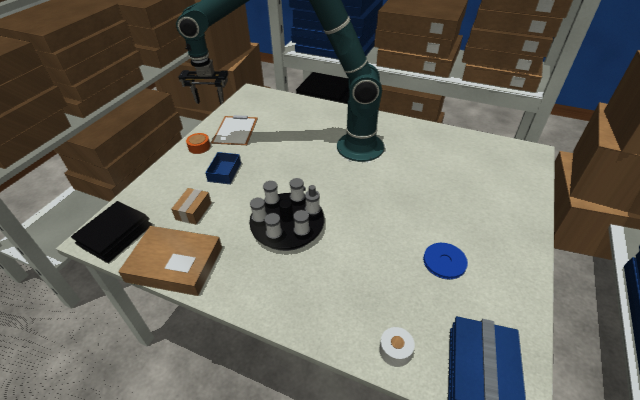

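The top view shows the carousel around (347,183), its pointer tip near (360,244) and the knobbed canister near (324,190). I'll enlarge both views to measure more finely.

```bash
cat > h.py <<'E'
import numpy as np, cv2
from workcell import r
def proj(c,P):
    M=np.linalg.inv(c["cam_to_world"]); p=np.atleast_2d(P)@M[:3,:3].T+M[:3,3]
    q=p@c["intrinsics"].T; return q[:,:2]/q[:,2:]
def ray(c,uv,z):
    d=c["cam_to_world"][:3,:3]@np.linalg.inv(c["intrinsics"])@np.array([uv[0],uv[1],1.]); o=c["cam_to_world"][:3,3]
    return o+d*(z-o[2])/d[2]
E
python3 - <<'E'
from h import *
c=r.read_camera("top"); s=r.read_camera("scene")
a=cv2.resize(c["frame"][130:255,295:405],None,fx=4.7,fy=4.7,interpolation=cv2.INTER_CUBIC)
b=cv2.resize(s["frame"][170:255,240:335],None,fx=4.7,fy=4.7,interpolation=cv2.INTER_CUBIC)
cv2.imwrite("pics/a1.png",cv2.convertScaleAbs(a[:,:],alpha=2)); 
g=cv2.cvtColor(c["frame"],cv2.COLOR_BGR2GRAY)
print(ray(c,(347,183),42),ray(c,(360,246),30),ray(c,(324,189),170))
E
```

```text
[551.95204636 -88.43069123  42.        ] [ 335.67569614 -133.74386229   30.        ] [506.04171361  -8.78458498 170.        ]
```

View pics/a1.png

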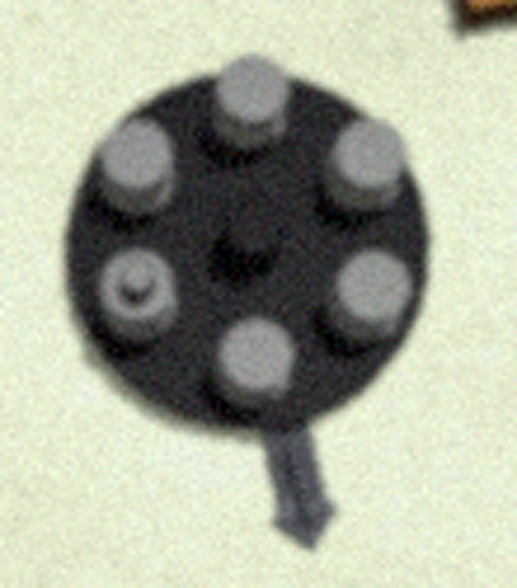

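```bash
python3 - <<'E'
from h import *
from scipy.optimize import least_squares
c=r.read_camera("top")
f=lambda x,y:(295+(x+.5)/4.7-.5,130+(y+.5)/4.7-.5)
L=[(253,90),(369,158),(373,287),(256,355),None,(138,155)]
uv=np.array([f(*p) for p in L if p]); ks=[0,1,2,3,5]
def pts(p): return [[p[0]+95*np.cos(p[2]-k*np.pi/3),p[1]+95*np.sin(p[2]-k*np.pi/3),135] for k in ks]
s=least_squares(lambda p:(proj(c,pts(p))-uv).ravel(),[552,-88,0]); C=s.x[:2]
print(s.x,np.abs(s.fun).max())
ka=s.x[2]-4*np.pi/3; K=C+95*np.array([np.cos(ka),np.sin(ka)])
print("knob",K, ka)
for h in (0,10,20): print("lid meas",h,ray(c,f(138,288),135+h)[:2],"knob",ray(c,f(136,285),171+h)[:2])
for z in (15,30):
  t=ray(c,f(308,547),z)[:2]-C; print("ptr",np.hypot(*t),np.arctan2(t[1],t[0]), ray(c,f(290,450),z)[:2]-C)
E
```

```text
[ 5.54189653e+02 -8.92966524e+01  9.06172933e-03] 0.5777245552479542
knob [505.94608356  -7.4580432 ] -4.179728475459832
lid meas 0 [506.36330228  -8.8090303 ] knob [501.80933211  -7.36383189]
lid meas 10 [504.52830792  -8.78920333] knob [499.96095681  -7.35296346]
lid meas 20 [502.69331355  -8.76937636] knob [498.1125815   -7.34209504]
ptr 222.24938296565 -2.932786400039205 [-146.15086525  -32.99073457]
ptr 223.043246252643 -2.938812871626988 [-147.83491458  -31.95562275]
```

servo_tool:
  moves: [1.8,3.8,0.4,0,0,0.1,-1,1.8,3.8,0.4,0,0,0.1,-1,1.8,3.8,0.4,0,0,0.1,-1,1.8,3.8,0.4,0,0,0.1,-1,1.8,3.8,0.4,0,0,0.1,-1,1.8,3.8,0.4,0,0,0.1,-1,1.8,3.8,0.4,0,0,0.1,-1,1.8,3.8,0.4,0,0,0.1,-1]

```text
t: 1.05
position: [366.0, -305.5, 246.9]
tool_rot: [0.839, 0.545, -0.0, 0.0]
contact_force: [0.7, -0.3, -0.6]
finger_gap: 0.328
```

servo_tool:
  moves: [1.8,3.8,0,0,0,0.1,-1,1.8,3.8,0,0,0,0.1,-1,1.8,3.8,0,0,0,0.1,-1,1.8,3.8,0,0,0,0.1,-1,1.8,3.8,0,0,0,0.1,-1,1.8,3.8,0,0,0,0.1,-1,0,0,0,0,0,0.1,-1,0,0,0,0,0,0.1,-1]

```text
t: 1.85
position: [473.9, -77.5, 246.6]
tool_rot: [0.559, 0.829, 0.0, -0.0]
contact_force: [0.5, -0.9, 0.2]
finger_gap: 0.005
```

```bash
python3 - <<'E'
from h import *
c=r.read_camera("wrist"); s=r.state()
cv2.imwrite("pics/w1.png",cv2.convertScaleAbs(c["frame"],alpha=1.8)); print(s["position"],s["tool_rot"],s["joints"],s["finger_gap"])
print(proj(c,[[506,-8,175],[554,-89,117],[554,-89,42]]))
E
```

```text
[473.63525323 -78.25766455 246.54654464] [ 5.58090841e-01  8.29779857e-01  1.71434907e-07 -3.94165874e-05] [ 0.63151335  0.20037829 -0.60073612  1.93964298  0.13080024  1.03976847
  0.36026714] 0.003283588156124815
[[409.45318236 135.58554597]
 [403.46785817 232.51337898]
 [389.08764582 206.72101122]]
```

View pics/w1.png

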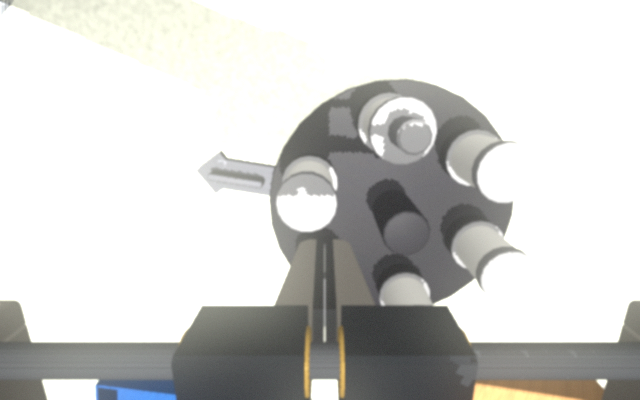

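The wrist view shows the knob top at about (414,134), the hub top at (406,231), and the pointer tip at (200,171) with its ridge running back to (264,182).

```bash
python3 - <<'E'
from h import *
c=r.read_camera("wrist")
for z in (176,183,191): print(z,ray(c,(414,134),z))
H=ray(c,(406,231),117)[:2]; print("hub",H)
for uv,z in (((200,171),15),((200,171),25),((213,176),33),((264,182),33)): d=ray(c,uv,z)[:2]-H; print(d,np.hypot(*d),np.arctan2(d[1],d[0])+2*np.pi)
E
```

```text
176 [507.60624333  -6.65127532 176.        ]
183 [505.70967683  -6.56470477 183.        ]
191 [503.54217225  -6.46576699 191.        ]
hub [555.13804422 -87.46372388]
[-211.76033816  -50.99224862] 217.81333806542548 3.3778955297820503
[-209.29697285  -47.63790981] 214.64993196758263 3.3653891473910136
[-192.5324374   -44.96736776] 197.71394390227786 3.3710370355967476
[-138.50197459  -30.27253041] 141.77172871291708 3.3567796267831205
```

servo_tool:
  moves: [1.6,3.5,-1,0,0,0.1,-1,1.6,3.6,-1,0,0,0,-1,0,0,-1,0,0,0,-1,0,0,-1,0,0,0,-1,0,0,-0.5,0,0,0,-1,0,0,-0.3,0,0,0,-1,0,0,0,0,0,0,-1]

```text
t: 2.65
position: [505.2, -9.2, 198.4]
tool_rot: [0.521, 0.854, -0.0, -0.0]
contact_force: [-0.3, 0.1, 0.0]
finger_gap: 0.004
```

servo_tool:
  moves: [0,0.15,-0.4,0,0,0,-1,0,0,-0.4,0,0,0,-1,0,0,-0.4,0,0,0,-1,0,0,-0.3,0,0,0,-1,0,0,0,0,0,0,-1]
  grip_force: 20

```text
t: 3.15
position: [505.2, -6.6, 183.1]
tool_rot: [0.52, 0.854, -0.0, -0.0]
contact_force: [-0.1, -0.0, 0.4]
finger_gap: 0.002
```

servo_tool:
  moves: [0,0,-0.3,0,0,0,-1,0,0,-0.3,0,0,0,-1,0,0,-0.2,0,0,0,-1,0,0,0,0,0,0,-1]

```text
t: 3.55
position: [505.9, -6.5, 175.6]
tool_rot: [0.52, 0.854, 0.0, 0.0]
contact_force: [1.0, 1.2, 1.1]
finger_gap: 0.003
```

servo_tool:
  moves: [0,0,-0.2,0,0,0,-1,0,0,-0.1,0,0,0,-1,0,0,0,0,0,0,-1]

```text
t: 3.85
position: [505.8, -6.5, 172.6]
tool_rot: [0.52, 0.854, 0.0, 0.0]
contact_force: [0.3, -0.0, 4.2]
finger_gap: 0.003
```

servo_tool:
  moves: [0,0,-0.1,0,0,0,-1,0,0,-0.1,0,0,0,-1,0,0,-0.1,0,0,0,-1,0,0,0,0,0,0,-1]

```text
t: 4.25
position: [506.8, -5.9, 171.3]
tool_rot: [0.52, 0.854, 0.001, 0.001]
contact_force: [-1.2, 1.3, 14.7]
finger_gap: 0.001
```

servo_tool:
  moves: [0,0,-0.2,0,0,0,-1,0,0,-0.1,0,0,0,-1,0,0,0,0,0,0,-1,0,0,0,0,0,0,-1,0,0,0,0,0,0,-1]

```text
t: 4.75
position: [509.2, -4.6, 171.1]
tool_rot: [0.52, 0.854, 0.003, 0.004]
contact_force: [-3.3, 2.7, 29.2]
finger_gap: 0.006
```

Hard stop at 171.1 mm (171 mm is the fully seated height) while the force rose to 29 N, so the canister is home. Next I'll back off, open the jaws and check the knob's position.

servo_tool:
  moves: [0,0,1,0,0,0,-1,0,0,2,0,0,0,-1,-1.6,-3.6,3,0,0,0,1,-1.6,-3.6,0,0,0,0,1,0,0,0,0,0,0,1,0,0,0,0,0,0,1]

```text
t: 5.35
position: [472.5, -79.5, 226.0]
tool_rot: [0.521, 0.853, -0.0, -0.001]
contact_force: [0.9, 0.6, 0.5]
finger_gap: 0.33
```

```bash
python3 - <<'E'
from h import *
c=r.read_camera("wrist"); s=r.state()
cv2.imwrite("pics/w2.png",cv2.convertScaleAbs(c["frame"],alpha=1.3)); print(s["position"],s["tool_rot"],s["finger_gap"],s["contact_force"])
print(proj(c,[[506,-7,171],[554.5,-88.5,117]]))
E
```

```text
[472.9391876  -78.34164403 225.98748646] [ 5.20230001e-01  8.54025920e-01 -9.62163922e-05 -6.81124496e-04] 0.3778250196355162 [ 0.03086663 -0.58576909 -0.68381791]
[[426.63275448 144.00399511]
 [407.1910892  247.11154445]]
```

View pics/w2.png

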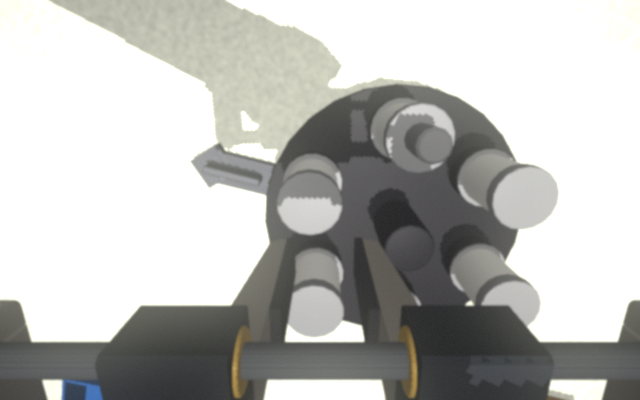

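The knob top is now at (434,143) and the hub top at (409,247). The press has nudged the turntable slightly.

```bash
python3 - <<'E'
from h import *
c=r.read_camera("wrist"); print(r.state()["position"],r.state()["finger_gap"])
K=ray(c,(433.5,143),171)[:2];H=ray(c,(409,247.5),117)[:2]; d=K-H;print(K,H,np.hypot(*d),np.arctan2(d[1],d[0]))
for uv,z in (((194,162),20),((207,165),33),((264,182),33)): e=ray(c,uv,z)[:2]-H; print(np.hypot(*e),np.arctan2(e[1],e[0])+2*np.pi)
E
```

```text
[473.23631503 -77.70321116 226.04033858] 0.41927861091878244
[509.77340697  -3.23433957] [556.51940991 -86.70834232] 95.67182409289181 2.0812897685400484
217.3303821363028 3.3635946629507405
199.92152470626357 3.344197071626758
139.45109133120403 3.3562087921119366
```

servo_tool:
  moves: [1.8,3.7,0,0,0,0,1,1.8,3.6,0,0,0,0,1,0,0,0,0,0,0,1,0,0,-2,0,0,0,1,0,0,-2,0,0,0,1,0,0,-2,0,0,0,1,0,0,-1.5,0,0,0,1,0,0,-0.7,0,0,0,1]

```text
t: 6.25
position: [508.5, -5.2, 142.9]
tool_rot: [0.52, 0.854, -0.001, -0.001]
contact_force: [-0.2, 0.4, 0.0]
finger_gap: 1.0
```

servo_tool:
  moves: [0,0,0,0,0,0,-1,0,0,0,0,0,0,-1,0,0,0,0,0,0,-1,0,0,0,0,0,0,-1,0,0,0,0,0,0,-1,0,0,0,0,0,0,-1,0,0,0,0,0,0,-1,0,0,0,0,0,0,-1]
  grip_force: 25

```text
t: 7.05
position: [509.5, -5.6, 144.6]
tool_rot: [0.52, 0.854, 0.0, 0.0]
contact_force: [0.2, 0.9, 0.3]
finger_gap: 0.325
```

servo_tool:
  moves: [0,0,0,0,0,0,-1,0,0,0,0,0,0,-1,0,0,0,0,0,0,-1,0,0,0,0,0,0,-1]

```text
t: 7.45
position: [509.7, -5.4, 144.7]
tool_rot: [0.52, 0.854, 0.0, 0.0]
contact_force: [0.6, 1.3, 0.9]
finger_gap: 0.253
```

```bash
python3 - <<'E'
from h import *
p=r.state()["position"][:2]; C=np.array([554.8,-88.3]); v=p-C; n=16; d=(3.355-np.arctan2(v[1],v[0]))/n; print(d,np.hypot(*v))
q=np.array([C+[v[0]*np.cos(d*k)-v[1]*np.sin(d*k),v[0]*np.sin(d*k)+v[1]*np.cos(d*k)] for k in range(n+1)]); print((np.diff(q,axis=0)/10).round(2).tolist(),q[-1])
E
```

```text
0.0803550021391177 94.35336683663637
[[-0.65, -0.39], [-0.62, -0.44], [-0.58, -0.49], [-0.54, -0.53], [-0.49, -0.57], [-0.45, -0.61], [-0.4, -0.65], [-0.34, -0.68], [-0.29, -0.7], [-0.23, -0.72], [-0.17, -0.74], [-0.11, -0.75], [-0.05, -0.76], [0.01, -0.76], [0.07, -0.75], [0.13, -0.75]] [ 462.58704462 -108.28321028]
```

servo_tool:
  moves: [-0.65,-0.39,0,0,0,0.08,-1,-0.62,-0.44,0,0,0,0.08,-1,-0.58,-0.49,0,0,0,0.08,-1,-0.54,-0.53,0,0,0,0.08,-1,-0.49,-0.57,0,0,0,0.08,-1,-0.45,-0.61,0,0,0,0.08,-1,-0.4,-0.65,0,0,0,0.08,-1,-0.34,-0.68,0,0,0,0.08,-1]

```text
t: 8.25
position: [470.0, -50.1, 144.8]
tool_rot: [0.224, 0.975, 0.0, 0.002]
contact_force: [5.1, -0.4, -4.0]
finger_gap: 0.251
```

servo_tool:
  moves: [-0.29,-0.7,-0.1,0,0,0.08,-1,-0.23,-0.72,-0.1,0,0,0.08,-1,-0.17,-0.74,0,0,0,0.08,-1,-0.11,-0.75,0,0,0,0.08,-1,-0.05,-0.76,0,0,0,0.08,-1,0.01,-0.76,0,0,0,0.08,-1,0.07,-0.75,0,0,0,0.08,-1,0.13,-0.75,0,0,0,0.08,-1]

```text
t: 9.05
position: [464.7, -109.1, 144.6]
tool_rot: [-0.094, 0.996, -0.001, 0.002]
contact_force: [1.6, 0.0, 12.2]
finger_gap: 0.252
```

servo_tool:
  moves: [0,0,0,0,0,0,-1,0,0,0,0,0,0,-1,0,0,0,0,0,0,-1]

```text
t: 9.35
position: [464.8, -109.3, 144.6]
tool_rot: [-0.093, 0.996, -0.001, 0.002]
contact_force: [0.4, -1.4, 13.6]
finger_gap: 0.255
```

```bash
python3 - <<'E'
from h import *
c=r.read_camera("wrist"); s=r.state()
t=r.read_camera("top")
cv2.imwrite("pics/w3.png",cv2.convertScaleAbs(c["frame"],alpha=1.3)); print(s["position"],s["tool_rot"],s["finger_gap"],s["contact_force"],s["joints"][6])
cv2.imwrite("pics/t3.png",cv2.convertScaleAbs(cv2.resize(t["frame"][130:255,295:405],None,fx=4.7,fy=4.7,interpolation=cv2.INTER_CUBIC),alpha=2))
E
```

```text
[ 464.83025609 -109.34666595  144.58073021] [-0.09251792  0.99570775 -0.00120999  0.00224558] 0.2539964666945612 [ 0.23125023 -2.25732642 12.62598183] 1.5218022769821904
```

View pics/w3.png

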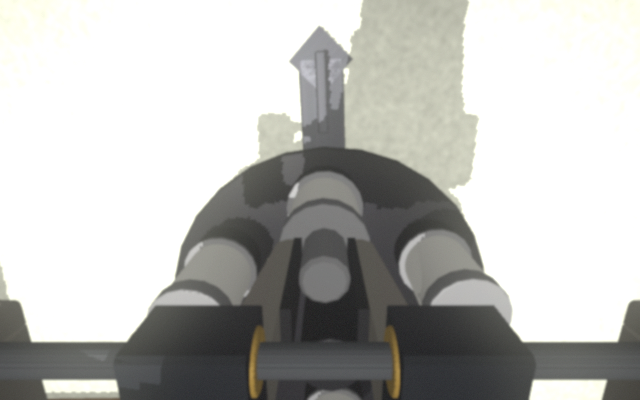

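View pics/t3.png

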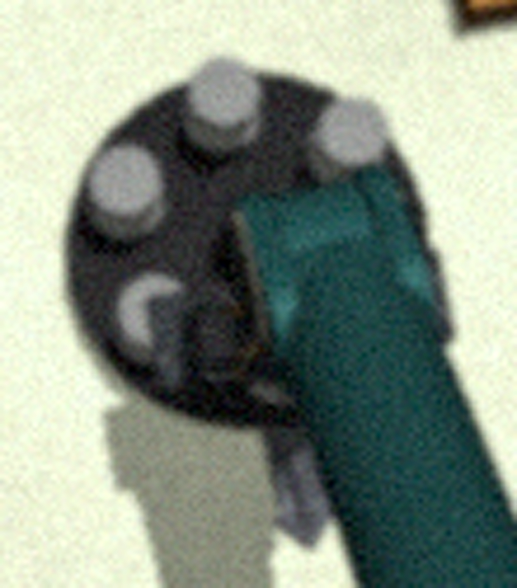

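The wrist view shows the gripped knob top at (325,280), in line with the pointer: tip (320,27), ridge (321,51) to (322,125). The top view shows free lids at (223,92), (353,130) and (126,182). I'll put numbers on the alignment.

```bash
python3 - <<'E'
from h import *
from scipy.optimize import least_squares
c=r.read_camera("wrist");t=r.read_camera("top")
K=ray(c,(325,280),171)[:2]; T=ray(c,(320,27),15)[:2];R1=ray(c,(321,51),33)[:2];R2=ray(c,(322,125),33)[:2]
print("K",K,"tip",T,"ridge",R1,R2)
for a in (T,R1):
    for C in ([554.2,-89.3],[555.5,-87.5]):
        C=np.array(C); e=C-a;e/=np.hypot(*e); d=K-a; print("lateral",e[0]*d[1]-e[1]*d[0],"ang",np.arctan2(*(a-C)[::-1])+2*np.pi,np.arctan2(*(K-C)[::-1])+2*np.pi,np.hypot(*(K-C)))
f=lambda p:(295+(p[0]+.5)/4.7-.5,130+(p[1]+.5)/4.7-.5)
C=np.array([554.2,-89.3])
for p,k in (((223,92),-3),((353,130),-4),((126,182),-2)):
    d=ray(t,f(p),135)[:2]-C; print(np.hypot(*d),(np.arctan2(d[1],d[0])-k*np.pi/3)%(2*np.pi), (np.arctan2(d[1],d[0]))*180/np.pi)
E
```

```text
K [ 463.51708371 -110.15565487] tip [ 339.0230379  -137.59822024] ridge [ 357.23577788 -133.24707216] [ 409.22838955 -122.86335983]
lateral -0.48897017200067694 ang 3.362391284018085 3.3676462124559734 93.050253340912
lateral -1.3332544589004058 ang 3.3690141967358165 3.383088634977073 94.73191429861396
lateral -0.6073569983321896 ang 3.3611189727196678 3.3676462124559734 93.050253340912
lateral -1.3950542592217232 ang 3.3683617639161616 3.383088634977073 94.73191429861396
95.42834709274011 3.3745427517030846 13.34705745905004
95.86942592716758 3.3817500779293908 -46.23999316660865
93.64996380543191 3.3689981805932567 73.02937693524675
```

Knob and pointer agree to 1–2 mm, against a 10 mm tolerance. The tool is still pressing down with about 12 N and gripping with 25 N, so I'm handing it in.

```bash
python3 - <<'E'
from workcell import r
s=r.state(); print(s["t"],s["position"],s["contact_force"],s["finger_gap"],abs(s["joint_velocities"]).max()); print(r.finish_job())
E
```

```text
9.55 [ 464.83049342 -109.35173935  144.5962294 ] [ 0.69570603 -1.34090365 13.04753846] 0.2516875796923953 0.001442658901996973
the job is handed in; nothing more can be done
None
```

I pressed the knobbed canister home, turned the carousel to the pointer by its knob, and handed the job in at about 9.6 s, still holding the knob. The hand-in gave no verdict, so what follows rests on my own last checks.

- **Seating:** with the shut fingers pressing on the knob, it came to a hard stop at 171.1 mm as the force rose to 29 N; fully seated is 171 mm. The tool pulled up on the knob with about 4 N midway through the turn, below the 7 N friction. From then on I kept a downward push, about 13 N at the end. I did not measure the seating height again after the turn.
- **Alignment:** the wrist camera put the knob 0.5–1.4 mm off the pointer line. The lids in the top view agreed to within about 2 mm. The tolerance is 10 mm.
- **Hold:** the fingers were on the knob with the grip set to 25 N and the opening at 23 mm. The arm was still, with joint speeds under 0.002 rad/s.
- **Disagreement:** the press nudged the turntable by about 0.02 rad, so I measured the knob again before gripping it. The two cameras placed the carousel's axis 1–2 mm apart.
- **Bystanders:** the tool stayed well above the bench throughout, and I felt no unexpected contact. I did not measure the reel, carton or bin again afterwards.

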